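# Close the cutter tin with its tuck-under cover

### The arm

A 7-joint arm with a two-finger parallel gripper is mounted at the origin on the work surface; the furniture and walls round the work are solid. World frame = base frame: x ahead of the robot, y to its left, z up, the work surface at z = 0. Lengths are in m, angles in rad, forces in N, time in s.
With the tool pointing down it reaches from about 0.35 to 0.9 m from the base axis. Payload 8.1 kg.
Tool frame: the origin (TCP) lies midway between the tips of the shut fingers; the grasp point (between the pads) lies arm.tcp_to_grasp behind it (arm.tcp_to_grasp is the distance from the TCP to the grasp point, in m); z points along the fingers, y is the line along which they close (so a half turn about z gives the same grasp; the last joint's range is limited). The gripper opens to 92 mm and grips with 3 to 60 N. Pads are 19 mm wide; open, the fingers measure 130 mm over their backs; the gripper's body (75 mm by 190 mm) begins 47 mm behind the grasp point.
Start: joints at [-0.103, 0.434, 0.025, 1.573, -0.012, 1.134, -0.075], TCP at [0.625, -0, 0.227] pointing down, gripper open.
Joint ranges: [-2.62, 2.62], [-0.44, 2.09], [-1.27, 1.32], [0.08, 2.57], [-1.32, 4.46], [0.12, 2], [-2.74, 2.74]. Speed limits (rad/s): [2.22, 2.22, 3.01, 3.01, 3.14, 3.14, 3.14].

### API

Orientations are given as a rotation vector (axis times angle).
In Python, from cell import observe, get_image, arm gives the robot as it stands. The module is installed in compiled form; this text tells all that it offers.
- The arm moves only by the tool drive_tool, never from a script. Its argument "steps" is a list of rows, each a list of 5 numbers: the closure, from 0 (fully open) to 1 (shut), then the shift along the world's x, y, z in mm, then the turn about the world's z in rad. In form: [[hand, x, y, z, roll], ...]. A call has 1 to 20 rows; each row shifts and turns the commanded pose from where the row before left it; what a row does not reach is not made up. A row lasts 1/12 s, in which the tool goes at most 41.7 mm and 7.16 degrees, less where a joint would pass 70% of its speed; a pose out of reach is approached as far as the arm can. A call with a gripper value outside its range is refused whole. The fingers move at their own pace and stop on an object; "grip_force" is the grip in N (left out, the last holds). Time passes only in rows, so rows that do not move let the fingers close. It gives the time, the measured TCP pose, the force, the opening and the grip force at its end, in the units of the state.
- observe(): the state, without advancing time (a new reading comes with each control period).
- get_image(name): name is "scene" or "side" or "wrist"; returns a dict with "image" (420x560x3 uint8, red, green, blue), "vfov" (degrees; the focal length in pixels is half the picture's height over the tangent of half this angle, whatever the lens; pixels are square), "cx", "cy" (the principal point, pixels), "k1" (the pictures are not rectified: a ray, as slopes to the right and down, at radius r is drawn at 1 + k1 r^2 times it, then the intrinsics apply), "xyz" and "attitude" of the camera in the world. Camera axes: x right, y down, z forward; pixel columns grow to the right and rows downward; lengths in m; the calibration is good to about 2 mm. A picture is of the moment at which its call begins. There is no depth.
- arm.sign_off(): hands the job in; it is judged then, once.
The state is a dict: "clock": time; "joints": joint angles; "dq": joint speeds; "joint_efforts": joint torques, N m; "position": TCP position; "ee_rot": TCP orientation; "force": force on the tool from outside, world axes, zero at the start; "ft_torque": the same for the moment, N m; "width": opening from 0.0 (shut) to 1.0 (fully open); "gripper_force": force on a finger pad.
Only numpy, scipy, OpenCV 4.12 (cv2) and the standard library are available. Lean on these libraries where they do the work, as an engineer would, in place of code of your own. Each camera call takes 0.05 s, during which the arm holds its last target. There are 200 camera calls.

### The job

Close the steel tin of nested pastry cutters with its blue cover: tilt the cover, tuck one end under the tin's overhanging lip, then level it so that it lies flat on the ledge inside the tin, and let go. Leave the longer yellow cover, which belongs to another tin, where it lies.

Things in the scene. Friction and masses are not known exactly. Their poses are not given: they have to be found in the camera images.
- blue_cover_grip (a point): Blue cover, loose, about 0.2 kg, flat on the table: plate 122 (own x) x 106 (y) x 6 mm; on top, on two posts, a black bar handle 70 mm long (x), 16 wide (y), 16 high: grasp it across its middle from above. This point: the bar's centre, over the plate's centre, 44 mm above the plate's underside; z up out of the plate. Its +x and -x ends are alike; either may go under the lip.
- yellow_cover_grip (a point): Yellow cover, loose, made like the blue one but 152 x 106 mm: too long for this tin, to be left alone. This point: its bar's centre, 44 mm above its underside. One cover lies left of the tin, one right; which is where varies.
- tin_seat (a point): Open steel tin, fixed, 148 (x) x 128 (y) mm outside; the ring cutters in it stay below the ledge. Cavity 142 (x) x 122 (y) mm with a level ledge all round, 42 mm above the table, on which the cover lies (10 mm play each way in x, 8 in y). This point: cavity centre at ledge height; x toward the lip end, z up. Walls at the -x end and both sides rise 24 mm above the ledge.
- lip_edge (a point): Middle of the lip's free lower edge, 39 mm from tin_seat along its x, 28 mm above the ledge; same axes. The lip, 4 mm thick, roofs the last 32 mm of the cavity at the +x end over its whole width. A level cover does not pass it; one tilted about 20 degrees, lip end down, goes in. Once the cover is closed, its bar (44 mm above the ledge) stands clear above the lip and walls.

How it is judged:
At the end, for the whole second after the job is handed in: The blue cover lies on the tin's ledge, one end under the lip: bar centre within 15 mm of the cavity's centre along x and y and 38 to 50 mm above the ledge, level within about 10 degrees, its length within 14 degrees of the tin's x. The yellow cover is within 30 mm of where it started (z of blue_cover_grip in the frame of tin_seat between 0.038 and 0.05 m and x of blue_cover_grip in the frame of tin_seat between -0.015 and 0.015 m and y of blue_cover_grip in the frame of tin_seat between -0.015 and 0.015 m and angle between blue_cover_grip's own z axis and vertical below 0.17 rad and angle between the x axis of blue_cover_grip and the x axis of tin_seat, either way round below 0.25 rad and distance of yellow_cover_grip from where it was at the start of the episode below 0.03 m); the robot touches nothing.
It fails at once if the yellow cover is lifted or pushed away (distance of yellow_cover_grip from where it was at the start of the episode above 0.03 m).
It also fails if it takes over 37 s, if anything falls off the work surface, if the arm or the gripper's body presses on something with over 40 N, if the wrist force passes 120 N, or if a joint passes its speed limit or range.

## Working session

There is one attempt and no reset: what is moved stays moved. The work goes in short steps, Python scripts to look and compute and a tool call to move; the robot and the scene stay as the last step left them, time stands still between calls to the robot, and variables do not carry over. Pictures are saved under pics/ and viewed, at most 10 in all, crops included, and the job is handed in when it is done.

Besides the shell and the picture viewer there is one more tool, called after "Request:" as name([rows], argument=value, ...), one row to a line, values as JSON. drive_tool: Moves the arm, as the interface text tells. Its arguments: {"type":"object","properties":{"steps":{"type":"array"},"grip_force":{"type":"number"}},"required":["steps"]}

```bash
mkdir -p pics; cat > h.py <<'E'
import numpy as np, cv2
from scipy.spatial.transform import Rotation as R
from cell import observe, get_image, arm
def cam(n):
    d=get_image(n); return d
def rot(d):
    a=np.array(d["attitude"],float); return a if a.shape==(3,3) else R.from_rotvec(a).as_matrix()
def ray(d,px):
    f=210/np.tan(np.radians(d["vfov"])/2); K=np.array([[f,0,d["cx"]],[0,f,d["cy"]],[0,0,1.]])
    p=cv2.undistortPoints(np.array(px,float).reshape(-1,1,2),K,np.array([d["k1"],0,0,0.]),).reshape(-1,2)
    return np.c_[p,np.ones(len(p))]@rot(d).T
def onz(d,px,z):
    v=ray(d,px); c=np.array(d["xyz"]); return c+v*((z-c[2])/v[:,2])[:,None]
def save(d,n): cv2.imwrite(f"pics/{n}.png",d["image"][:,:,::-1])
E
python3 - <<'E'
from h import *
print(arm.tcp_to_grasp); o=observe(); print(o)
ims=[]
for n in("scene","side","wrist"):
    d=cam(n); print(n,{k:v for k,v in d.items() if k!="image"}); save(d,n+"0")
E
```

```text
0.0188
{'clock': 0.0, 'joints': array([-0.10261633,  0.43522778,  0.02494125,  1.57412408, -0.01158228,
        1.13400587, -0.07513407]), 'dq': array([-1.07098605e-03, -1.61854623e-03,  1.28520124e-03,  4.29129914e-04,
        1.38615127e-03, -2.66853346e-05, -1.28682879e-03]), 'joint_efforts': array([ 3.89017032e-04, -6.67853522e+01,  9.84863900e-01, -3.14464223e+01,
       -6.05165795e-02,  4.27553023e-02,  1.12382318e-04]), 'position': array([ 6.24468534e-01, -3.63122025e-05,  2.25931206e-01]), 'ee_rot': array([-2.22076617e+00, -2.22065171e+00,  1.95751724e-03]), 'force': array([ 0.8717056 , -1.37531811, -0.47080016]), 'ft_torque': array([ 0.01375946,  0.00840544, -0.04618374]), 'gripper_force': 0.0, 'width': 1.0010818529199081}
scene {'vfov': 43.628937569043025, 'cx': 273.94725070037344, 'cy': 201.86709430213583, 'k1': -0.1616577563914242, 'xyz': array([-0.00539106, -0.91061913,  0.58020388]), 'attitude': array([-1.94850577,  0.51586741, -0.31333671])}
side {'vfov': 47.33273691554466, 'cx': 278.8946030307929, 'cy': 219.57700579489332, 'k1': -0.07210006429569732, 'xyz': array([0.24897918, 0.70008336, 0.79169801]), 'attitude': array([-0.38867165,  2.72956958, -1.21001738])}
wrist {'vfov': 61.2770998296816, 'cx': 279.9473919570894, 'cy': 211.35664155837964, 'k1': -0.051689139135221135, 'xyz': array([0.62428913, 0.07214131, 0.38365332]), 'attitude': array([ 2.87244504e+00,  1.58187020e-03, -1.57190503e-04])}
```

View pics/scene0.png

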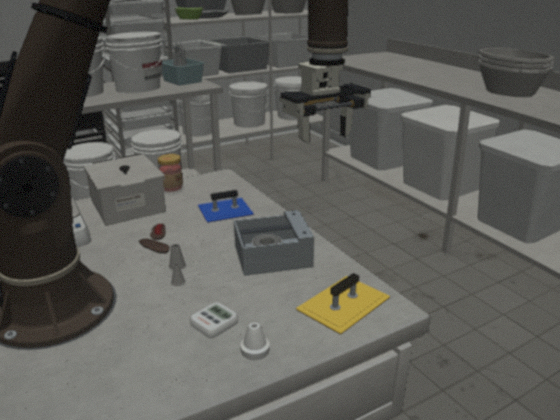

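View pics/side0.png

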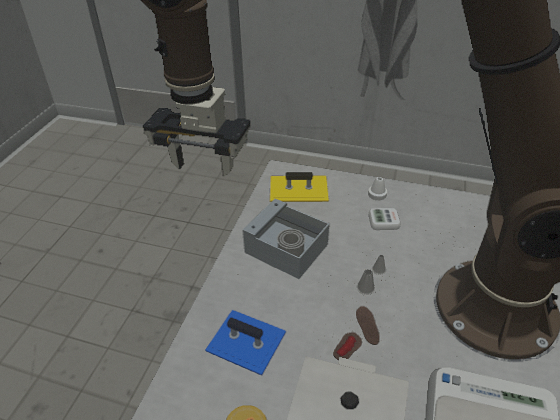

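```bash
cat >> h.py <<'E'
RNG={"blue":((105,120,40),(130,255,255)),"yellow":((20,140,60),(32,255,255))}
def plate(d,c,z=0.006,roi=None):
    m=cv2.inRange(cv2.cvtColor(d["image"],cv2.COLOR_RGB2HSV),*map(np.array,RNG[c]))
    if roi: k=np.zeros_like(m); k[roi[1]:roi[3],roi[0]:roi[2]]=1; m*=k
    cs=max(cv2.findContours(m,cv2.RETR_EXTERNAL,cv2.CHAIN_APPROX_NONE)[0],key=cv2.contourArea)
    h=cv2.convexHull(cs).reshape(-1,2)
    P=onz(d,h,z)[:,:2]; return cv2.minAreaRect((P*1000).astype(np.float32)),cv2.boundingRect(h)
E
python3 - <<'E'
from h import *
for n in("scene","side","wrist"):
    d=cam(n)
    for c in RNG:
        try: print(n,c,plate(d,c))
        except Exception as e: print(n,c,e)
d=cam("side"); cv2.imwrite("pics/sidetin.png",cv2.resize(d["image"][185:285,225:345,::-1],None,fx=6,fy=6,interpolation=cv2.INTER_CUBIC))
E
```

```text
scene blue (((468.2494201660156, 209.91116333007812), (105.68893432617188, 118.23319244384766), 80.92952728271484), (199, 198, 54, 24))
scene yellow (((490.65228271484375, -272.5860900878906), (149.9558563232422, 103.21673583984375), 15.753374099731445), (297, 281, 92, 52))
side blue (((471.381591796875, 218.39199829101562), (105.7726058959961, 121.34907531738281), 80.999755859375), (205, 310, 81, 65))
side yellow (((494.18072509765625, -263.97674560546875), (148.7550811767578, 106.25299072265625), 15.504375457763672), (270, 176, 58, 26))
wrist blue (((464.96563720703125, 169.77362060546875), (24.56292724609375, 122.65576934814453), 88.40753173828125), (57, 0, 123, 28))
wrist yellow (((796.7908935546875, -210.83782958984375), (383.9221496582031, 17.42318344116211), 0.06321925669908524), (264, 339, 296, 17))
```

View pics/sidetin.png

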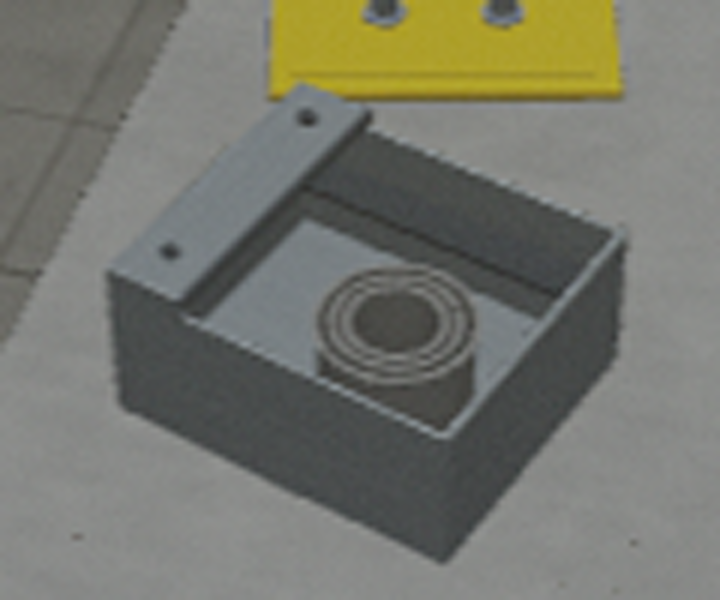

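View pics/wrist0.png

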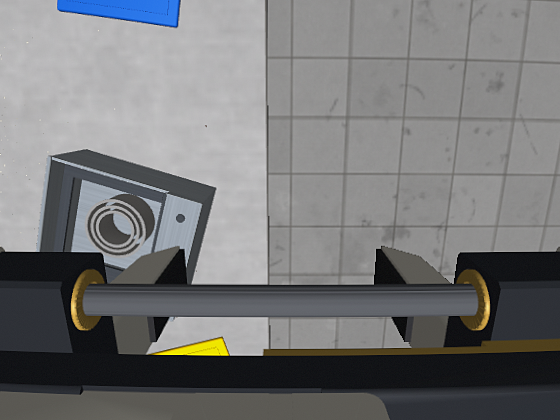

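```bash
python3 - <<'E'
from h import *
d=cam("side")
q=lambda L:(np.array(L,float)+.5)/6-.5+[225,185]
for n,L,z in(("rim",[(447,437),(626,233)],.066),("lipout",[(108,270),(303,86)],.074),("lipfree",[(182,303),(371,115)],.074),("ground",[(122,408),(443,562),(618,355)],0)):
    P=onz(d,q(L),z); print(n,P.round(4).tolist()); 
    for a,b in zip(P,P[1:]): print("   len",np.linalg.norm(b-a).round(4),"ang",np.degrees(np.arctan2(*(b-a)[1::-1])).round(1))
E
```

```text
rim [[0.4149, 0.0335, 0.066], [0.3774, -0.0856, 0.066]]
   len 0.1249 ang -107.5
lipout [[0.5535, -0.0065, 0.074], [0.5155, -0.1263, 0.074]]
   len 0.1257 ang -107.6
lipfree [[0.5219, 0.0027, 0.074], [0.485, -0.1165, 0.074]]
   len 0.1247 ang -107.2
ground [[0.5535, -0.0081, -0.0], [0.4155, 0.0334, 0.0], [0.3772, -0.0875, 0.0]]
   len 0.1441 ang 163.3
   len 0.1268 ang -107.6
```

Request:
drive_tool([
  [0, -13, 18, 0, 0.118],
  [0, -13, 18, 0, 0.118],
  [0, -13, 18, 0, 0.118],
  [0, -13, 18, 0, 0.118],
  [0, -13, 18, 0, 0.118],
  [0, -13, 18, 0, 0.118],
  [0, -13, 18, 0, 0.118],
  [0, -13, 18, 0, 0.118],
  [0, -13, 18, 0, 0.118],
  [0, -13, 18, 0, 0.118],
  [0, -13, 18, -20, 0.118],
  [0, -13, 18, -20, 0.118],
  [0, 0, 0, 0, 0],
  [0, 0, 0, 0, 0],
], grip_force=15)

```text
clock: 1.57
position: [0.4678, 0.2165, 0.1861]
ee_rot: [-0.24, -3.131, 0.001]
force: [1.0, -1.1, -0.3]
width: 1.0
gripper_force: 0.0
```

```bash
python3 - <<'E'
from h import *
o=observe(); print(o["position"],o["clock"],R.from_rotvec(o["ee_rot"]).as_matrix().round(3))
d=cam("wrist"); save(d,"w1"); print(plate(d,"blue"))
E
```

```text
[0.46782604 0.21654942 0.18607207] 1.5667 [[-0.988  0.153 -0.002]
 [ 0.153  0.988 -0.001]
 [ 0.002 -0.001 -1.   ]]
(((469.90673828125, 218.32861328125), (105.02847290039062, 120.53941345214844), 81.28203582763672), (226, 129, 112, 122))
```

View pics/w1.png

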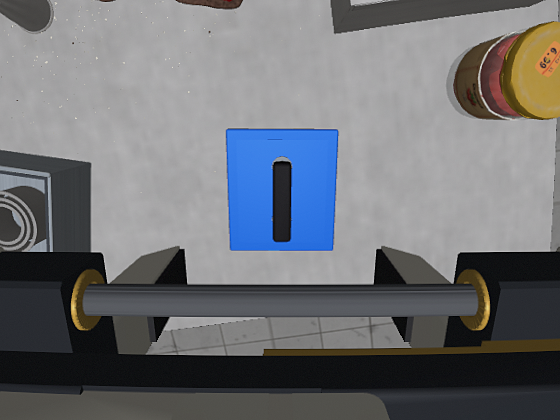

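Request:
drive_tool([
  [0, 1, 1, -30, 0],
  [0, 1, 1, -30, 0],
  [0, 0, 0, -30, 0],
  [0, 0, 0, -30, 0],
  [0, 0, 0, -20, 0],
  [0, 0, 0, -14, 0],
  [0.3, 0, 0, -7, 0],
  [0.7, 0, 0, 0, 0],
  [1, 0, 0, 0, 0],
  [1, 0, 0, 0, 0],
  [1, 0, 0, 0, 0],
  [1, 0, 0, 0, 0],
  [1, 0, 0, 0, 0],
  [1, 0, 0, 0, 0],
], grip_force=15)

```text
clock: 2.78
position: [0.4712, 0.2181, 0.0262]
ee_rot: [0.243, 3.132, 0.001]
force: [-0.5, 0.6, 0.6]
width: 0.471
gripper_force: 0.0
```

Request:
drive_tool([
  [1, 0, 0, 0, 0],
  [1, 0, 0, 0, 0],
  [1, 0, 0, 0, 0],
  [1, 0, 0, 0, 0],
  [1, 0, 0, 0, 0],
  [1, 0, 0, 0, 0],
  [1, 0, 0, 0, 0],
  [1, 0, 0, 0, 0],
])

```text
clock: 3.45
position: [0.471, 0.2179, 0.0257]
ee_rot: [-0.243, -3.132, 0.0]
force: [-0.7, -0.8, 0.8]
width: 0.17
gripper_force: 15.0
```

Request:
drive_tool([
  [1, 0, 0, 10, 0],
  [1, 0, 0, 20, 0],
  [1, 0, 0, 30, 0],
  [1, 0, 0, 30, 0],
  [1, 0, 0, 20, 0],
  [1, -5, -25, 10, -0.0148],
  [1, -5, -25, 0, -0.0148],
  [1, -5, -25, 0, -0.0148],
  [1, -5, -25, 0, -0.0148],
  [1, -5, -25, 0, -0.0148],
  [1, -5, -25, 0, -0.0148],
  [1, -5, -25, 0, -0.0148],
  [1, -5, -25, 0, -0.0148],
  [1, -5, -25, 0, -0.0148],
  [1, -4, -26, 0, -0.0148],
  [1, 0, 0, 0, 0],
  [1, 0, 0, 0, 0],
])

```text
clock: 4.87
position: [0.4216, -0.0343, 0.1462]
ee_rot: [0.479, 3.105, -0.0]
force: [-0.6, 1.0, -2.8]
width: 0.174
gripper_force: 15.0
```

```bash
python3 - <<'E'
from h import *
o=observe(); print(o["position"],o["clock"],o["force"],R.from_rotvec(o["ee_rot"]).as_matrix().round(3)[:,1])
d=cam("scene"); e=cam("side"); s=cam("wrist")
a=cv2.resize(d["image"][150:290,180:340],(480,420)); b=cv2.resize(e["image"][150:290,210:370],(480,420))
cv2.imwrite("pics/c1.png",cv2.resize(np.hstack([a,b])[:,:,::-1],(800,350)))
for n,q in(("side",e),("scene",d),("wrist",s)): print(n,plate(q,"blue",o["position"][2]-.0252+.006))
E
```

```text
[ 0.42157265 -0.03429392  0.14617559] 4.8667 [-0.56609628  1.01536546 -2.79337168] [ 0.301  0.954 -0.   ]
side (((422.8691101074219, -30.530853271484375), (107.49362182617188, 122.39502716064453), 72.89204406738281), (267, 203, 74, 39))
scene (((417.8497009277344, -44.391014099121094), (108.6589126586914, 118.50735473632812), 72.42034912109375), (220, 194, 65, 27))
wrist (((392.44818115234375, -22.55500030517578), (104.09416961669922, 61.48070526123047), 72.72930908203125), (175, 135, 211, 118))
```

View pics/c1.png

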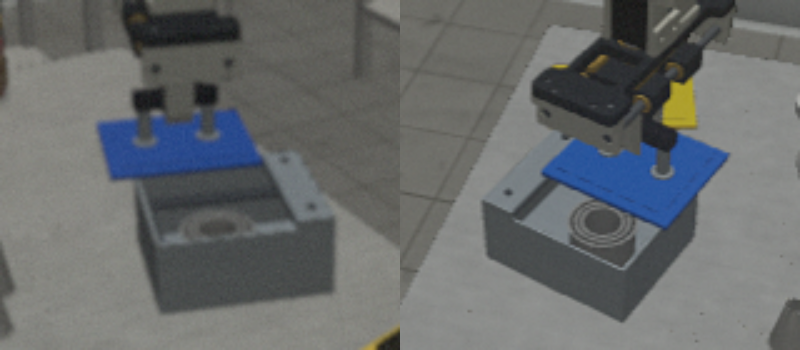

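```bash
python3 - <<'E'
from h import *
d=cam("scene")
q=lambda L:np.array(L,float)/2.5+[180,150]
a=onz(d,q([(158,222),(135,180)]),.066); b=onz(d,q([(334,208),(297,152)]),.074)
print(a,b,(a.mean(0)+b.mean(0))/2); g=onz(d,q([(163,311),(332,293)]),0); print(g)
E
```

```text
[[ 0.39259286 -0.05665394  0.066     ]
 [ 0.4088267   0.02169645  0.066     ]] [[ 0.52099691 -0.12172488  0.074     ]
 [ 0.55042181 -0.01637832  0.074     ]] [ 0.46820957 -0.04326517  0.07      ]
[[ 0.38022563 -0.08525204  0.        ]
 [ 0.51438383 -0.13168158  0.        ]]
```

Request:
drive_tool([
  [1, 5, -2, -20, 0],
  [1, 0, 0, -20, 0],
  [1, 0, 0, -10, 0],
  [1, 0, 0, -3, 0],
  [1, 0, 0, -2, 0],
  [1, 0, 0, -2, 0],
  [1, 0, 0, -2, 0],
  [1, 0, 0, -2, 0],
  [1, 0, 0, -1, 0],
  [1, 0, 0, 0, 0],
  [1, 0, 0, 0, 0],
])

```text
clock: 5.98
position: [0.4313, -0.0356, 0.086]
ee_rot: [0.474, 3.097, 0.001]
force: [6.7, -5.1, 6.3]
width: 0.171
gripper_force: 15.0
```

```bash
python3 - <<'E'
from h import *
o=observe(); print(o["position"],o["clock"],o["force"])
d=cam("scene"); e=cam("side")
a=cv2.resize(d["image"][150:290,180:340],(480,420)); b=cv2.resize(e["image"][150:290,210:370],(480,420))
cv2.imwrite("pics/c2.png",cv2.resize(np.hstack([a,b])[:,:,::-1],(800,350)))
E
```

```text
[ 0.43134461 -0.03559238  0.08596438] 5.9833 [ 6.67424188 -5.09125688  6.34341079]
```

View pics/c2.png

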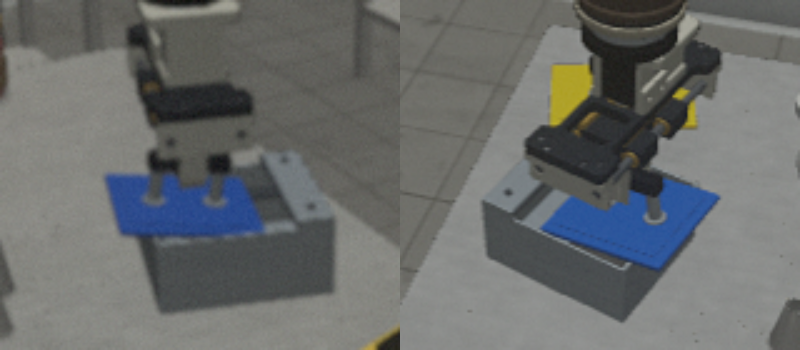

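```bash
cat >> h.py <<'E'
U=np.array([.955,-.296,0]);V=np.array([.296,.955,0]);C=np.array([.464,-.048,.042])
def tilt(e,o,roi=None):
    m=cv2.inRange(cv2.cvtColor(e["image"],cv2.COLOR_RGB2HSV),*map(np.array,RNG["blue"]))
    c=max(cv2.findContours(m,cv2.RETR_EXTERNAL,cv2.CHAIN_APPROX_NONE)[0],key=cv2.contourArea)
    h=cv2.approxPolyN(cv2.convexHull(c),4,ensure_convex=True).reshape(-1,2).astype(float)
    G=np.array(o["position"])+[0,0,.0188]
    P=onz(e,h,G[2]-.04); i=np.argsort((P-G)@V)[-2:]
    v=ray(e,h[i]); c0=np.array(e["xyz"]); t=((G-c0)@V+.053)/(v@V)
    Q=c0+v*t[:,None]; q=np.c_[(Q-C)@U,Q[:,2]-C[2]]; q=q[np.argsort(q[:,0])]; dd=q[1]-q[0]
    print("corners(tin x,z mm)",(q*1000).round(1).tolist(),"len",np.linalg.norm(dd).round(4),"tilt",np.degrees(np.arctan2(-dd[1],dd[0])).round(1),"grip tin", (((G-C)@U)*1000).round(1),(((G-C)@V)*1000).round(1),((G[2]-C[2])*1000).round(1),"F",o["force"].round(1),o["clock"])
E
python3 - <<'E'
from h import *
o=observe(); tilt(cam("side"),o)
E
```

```text
corners(tin x,z mm) [[-99.5, 31.5], [71.0, 7.8]] len 0.1722 tilt 7.9 grip tin -34.9 2.2 62.8 F [ 6.  -5.1  6.1] 6.0833
```

```bash
sed -i 's/^    h=cv2.approxPolyN.*/    k=c.reshape(-1,2).astype(float); h=np.array([k[k[:,0].argmin()],k[k[:,1].argmax()]])/; s/^    P=onz(e,h,G\[2\].*/    i=[0,1]/' h.py
python3 - <<'E'
from h import *
o=observe(); tilt(cam("side"),o)
E
```

```text
corners(tin x,z mm) [[-92.3, 30.3], [16.0, 21.5]] len 0.1087 tilt 4.6 grip tin -34.9 2.2 62.7 F [ 5.9 -5.3  7. ] 6.1333
```

Request:
drive_tool([
  [1, 0, 0, -2, 0],
  [1, 0, 0, -2, 0],
  [1, 0, 0, -2, 0],
  [1, 0, 0, -1, 0],
  [1, 0, 0, 0, 0],
])

```text
clock: 6.6
position: [0.4333, -0.0361, 0.0798]
ee_rot: [0.474, 3.093, 0.001]
force: [8.6, -7.4, 13.6]
width: 0.174
gripper_force: 15.0
```

```bash
python3 - <<'E'
from h import *
o=observe(); tilt(cam("side"),o)
E
```

```text
corners(tin x,z mm) [[-92.3, 33.4], [10.8, 18.4]] len 0.1042 tilt 8.3 grip tin -32.8 2.3 56.6 F [ 8.6 -7.4 13.6] 6.6
```

```bash
python3 - <<'E'
from h import *
o=observe(); print(o["ft_torque"],R.from_rotvec(o["ee_rot"]).as_matrix().round(3)[:,2])
d=cam("scene"); e=cam("side")
a=cv2.resize(d["image"][180:270,210:320],(550,450)); b=cv2.resize(e["image"][190:280,240:350],(550,450))
cv2.imwrite("pics/c3.png",cv2.resize(np.hstack([a,b])[:,:,::-1],(800,327)))
E
```

```text
[-1.61162651 -1.79662583  0.04446893] [ 0.012 -0.001 -1.   ]
```

View pics/c3.png

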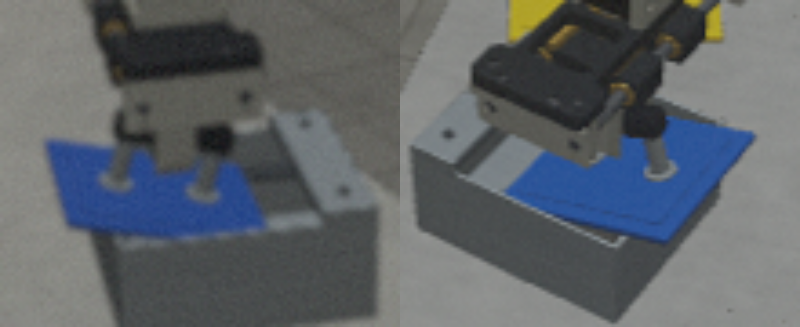

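Request:
drive_tool([
  [1, 0, 0, 5, 0],
  [1, 0, 0, 15, 0],
  [1, 0, 0, 25, 0],
  [1, 0, 0, 15, 0],
  [1, 0, 0, 0, 0],
  [1, 0, 0, 0, 0],
])

```text
clock: 7.25
position: [0.4275, -0.0348, 0.1375]
ee_rot: [0.473, 3.104, 0.0]
force: [-0.5, -0.7, -2.4]
width: 0.171
gripper_force: 15.0
```

```bash
python3 - <<'E'
from h import *
o=observe(); e=cam("side");tilt(e,o); d=cam("scene")
a=cv2.resize(d["image"][160:250,210:320],(550,450)); b=cv2.resize(e["image"][180:270,240:350],(550,450))
cv2.imwrite("pics/c4.png",cv2.resize(np.hstack([a,b])[:,:,::-1],(800,327)))
E
```

```text
corners(tin x,z mm) [[-99.2, 91.1], [9.5, 65.9]] len 0.1116 tilt 13.0 grip tin -38.8 1.8 114.3 F [-0.5 -0.7 -2.4] 7.25
```

View pics/c4.png

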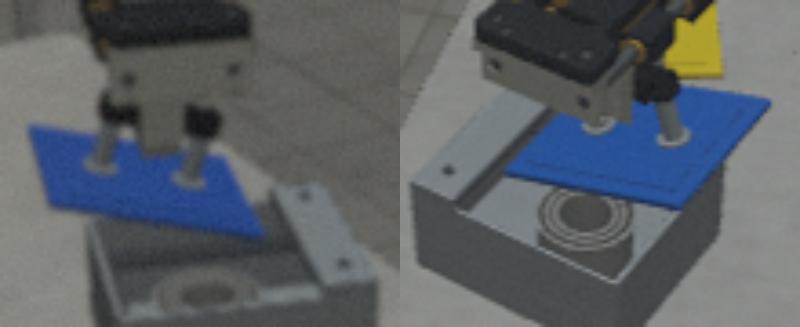

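Request:
drive_tool([
  [1, 8, -3, 0, 0],
  [1, 9, -4, 0, 0],
  [1, 0, 0, -15, 0],
  [1, 0, 0, -15, 0],
  [1, 0, 0, -10, 0],
  [1, 0, 0, -5, 0],
  [1, 0, 0, -4, 0],
  [1, 0, 0, 0, 0],
  [1, 0, 0, 0, 0],
])

```text
clock: 8.1
position: [0.4443, -0.0421, 0.0878]
ee_rot: [-0.474, -3.106, -0.0]
force: [0.3, 0.3, -1.9]
width: 0.175
gripper_force: 15.0
```

```bash
python3 - <<'E'
from h import *
o=observe(); e=cam("side");tilt(e,o); d=cam("scene")
a=cv2.resize(d["image"][160:250,210:320],(550,450)); b=cv2.resize(e["image"][180:270,240:350],(550,450))
cv2.imwrite("pics/c5.png",cv2.resize(np.hstack([a,b])[:,:,::-1],(800,327)))
E
```

```text
corners(tin x,z mm) [[-76.1, 39.9], [28.5, 16.0]] len 0.1074 tilt 12.9 grip tin -20.5 -0.2 64.6 F [ 0.3  0.3 -1.9] 8.1
```

View pics/c5.png

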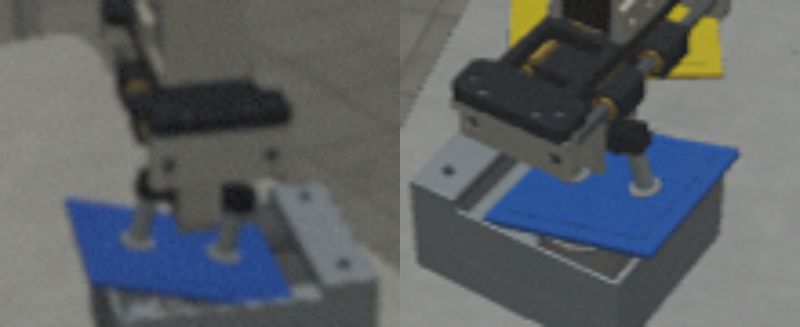

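Request:
drive_tool([
  [1, 5, -1.6, 0, 0],
  [1, 5, -1.6, 0, 0],
  [1, 5, -1.6, 0, 0],
  [1, 5, -1.6, 0, 0],
  [1, 5, -1.6, 0, 0],
  [1, 5, -1.6, 0, 0],
  [1, 0, 0, 0, 0],
  [1, 0, 0, 0, 0],
])

```text
clock: 8.87
position: [0.4742, -0.0517, 0.0876]
ee_rot: [-0.474, -3.105, -0.0]
force: [0.1, 0.3, -2.3]
width: 0.17
gripper_force: 15.0
```

```bash
python3 - <<'E'
from h import *
o=observe(); tilt(cam("side"),o)
E
```

```text
corners(tin x,z mm) [[-44.0, 39.7], [47.6, 17.9]] len 0.0942 tilt 13.4 grip tin 10.8 -0.5 64.4 F [ 0.1  0.3 -2.3] 8.8667
```

Request:
drive_tool([
  [1, 0, 0, -4, 0],
  [1, 0, 0, -4, 0],
  [1, -2, 0.6, -2, 0],
  [1, -2, 0.6, -2, 0],
  [1, -2, 0.6, -2, 0],
  [1, -1.5, 0.5, -2, 0],
  [1, -1, 0.3, -2, 0],
  [1, -1, 0.3, -2, 0],
  [1, 0, 0, 0, 0],
  [1, 0, 0, 0, 0],
])

```text
clock: 9.75
position: [0.4643, -0.0487, 0.0676]
ee_rot: [-0.474, -3.105, 0.0]
force: [0.4, 0.4, -2.2]
width: 0.175
gripper_force: 15.0
```

```bash
python3 - <<'E'
from h import *
o=observe(); e=cam("side"); tilt(e,o); print(plate(e,"blue",.048))
E
```

```text
corners(tin x,z mm) [[-56.6, 13.6], [50.6, 13.2]] len 0.1073 tilt 0.2 grip tin 0.5 -0.6 44.4 F [ 0.4  0.4 -2.2] 9.75
(((461.94854736328125, -52.300872802734375), (104.65750885009766, 112.70668029785156), 73.20417022705078), (255, 219, 67, 37))
```

Request:
drive_tool([
  [1, -0.5, 0, -1, 0],
  [1, 0, 0, -1, 0],
  [1, -0.5, 0, -1, 0],
  [1, 0, 0, 0, 0],
])

```text
clock: 10.13
position: [0.4635, -0.0486, 0.0647]
ee_rot: [0.474, 3.106, 0.0]
force: [-1.1, 0.8, -0.3]
width: 0.172
gripper_force: 15.0
```

```bash
python3 - <<'E'
from h import *
o=observe(); e=cam("side"); tilt(e,o); print(o["ft_torque"])
E
```

```text
corners(tin x,z mm) [[-61.5, 13.1], [50.8, 12.9]] len 0.1123 tilt 0.1 grip tin -0.3 -0.8 41.5 F [-1.1  0.8 -0.3] 10.1333
[0.2217406  0.13495243 0.03049765]
```

Request:
drive_tool([
  [1, 0, 0, -1, 0],
  [1, 0, 0, -1, 0],
  [1, 0, 0, 0, 0],
])

```text
clock: 10.43
position: [0.4641, -0.0488, 0.0637]
ee_rot: [0.474, 3.104, -0.0]
force: [-4.6, 0.4, 16.4]
width: 0.173
gripper_force: 15.0
```

Request:
drive_tool([
  [0.9, 0, 0, 1, 0],
  [0.7, 0, 0, 0, 0],
  [0.55, 0, 0, 0, 0],
  [0.55, 0, 0, 0, 0],
  [0.55, 0, 0, 0, 0],
  [0.55, 0, 0, 0, 0],
  [0.55, 0, 0, 0, 0],
  [0.55, 0, 0, 0, 0],
])

```text
clock: 11.1
position: [0.4635, -0.0487, 0.0637]
ee_rot: [-0.474, -3.106, -0.0]
force: [0.4, -0.7, -0.7]
width: 0.453
gripper_force: 0.0
```

Request:
drive_tool([
  [0.55, 0, 0, 10, 0],
  [0.55, 0, 0, 20, 0],
  [0.55, 0, 0, 30, 0],
  [0.55, 0, 0, 40, 0],
  [0.55, -20, 0, 40, 0],
  [0.55, -40, 0, 20, 0],
  [0.55, -30, 0, 0, 0],
  [0.55, 0, 0, 0, 0],
  [0.55, 0, 0, 0, 0],
])

```text
clock: 11.85
position: [0.3766, -0.0489, 0.2207]
ee_rot: [0.474, 3.104, -0.001]
force: [1.0, -0.2, 0.0]
width: 0.45
gripper_force: 0.0
```

```bash
python3 - <<'E'
from h import *
o=observe(); print(o["position"],o["force"],o["width"])
for n in("side","scene","wrist"):
    e=cam(n); save(e,"end_"+n); print(n,plate(e,"blue",.048),plate(e,"yellow"))
    g=cv2.inRange(cv2.cvtColor(e["image"],cv2.COLOR_RGB2HSV),(0,0,0),(180,255,50)); x,y,w,h=plate(e,"blue",.048)[1]
    k=np.zeros_like(g); k[max(0,y-25):y+h,x:x+w]=255; g&=k
    c=max(cv2.findContours(g,cv2.RETR_EXTERNAL,cv2.CHAIN_APPROX_NONE)[0],key=cv2.contourArea).reshape(-1,2)
    P=onz(e,c,.086); print("  bar",cv2.boundingRect(c),cv2.minAreaRect((P[:,:2]*1000).astype(np.float32)))
E
```

```text
[ 0.37656107 -0.04889087  0.22073065] [ 1.0130374  -0.17210013  0.02822696] 0.45033349761040165
side (((461.8567199707031, -49.68109130859375), (101.06549072265625, 113.98908233642578), 72.79502868652344), (255, 219, 66, 38)) (((494.171875, -263.9642333984375), (148.75086975097656, 106.24443054199219), 15.489974021911621), (270, 176, 58, 26))
  bar (272, 211, 29, 19) ((467.38323974609375, -50.05356979370117), (24.86096954345703, 73.08869934082031), 72.48825073242188)
scene (((462.8372497558594, -36.39765167236328), (82.60149383544922, 109.12976837158203), 73.13394165039062), (242, 224, 56, 23)) (((490.52166748046875, -272.68890380859375), (149.6078643798828, 103.20172119140625), 15.702629089355469), (297, 282, 92, 51))
  bar (257, 216, 33, 12) ((463.915283203125, -54.05728530883789), (37.06944274902344, 69.31814575195312), 75.81935119628906)
wrist (((442.69989013671875, -41.65362548828125), (105.65634155273438, 74.78070831298828), 72.69535827636719), (252, 214, 109, 71)) (((595.3895874023438, -49.48846435546875), (457.6744689941406, 17.053970336914062), 72.69873046875), (147, 341, 364, 15))
  bar (300, 252, 18, 33) ((445.073974609375, -41.862274169921875), (15.35348129272461, 31.31919288635254), 73.63822937011719)
```

```bash
python3 -c "
from h import *
print(arm.sign_off())"
```

```text
the job is handed in; nothing more can be done
None
```

The blue cover is in the tin with one end under the lip, and the job is handed in at about 12 s of robot time. The last images put it within a few millimetres of centre and about level, and the yellow cover has not moved. `sign_off()` gave no verdict, so I can't confirm a pass.

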